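# Fit the dish on the balance by feel, tare, and weigh a heat sink

## Task

Weigh the black heat sink: fit the empty metal weighing dish down over the pin of the balance's platform, its long side parallel to the balance's front, feeling for the pin with light pressure so that the platform is never pushed down onto its overload stop, and let go of it. Then press the blue tare key gently with the fingertips and hold it down for a second, and only after that set the heat sink flat in the dish, without tare being pressed again. Leave the other things on the bench as they are.

Things in the scene. Friction and masses are not known exactly. Their poses are not given: they have to be found in the camera images.
- balance: Compact bench balance, fixed to the bench, 210 (x) x 170 (y) x 50 mm high, light grey top on a dark base. Origin: centre of its underside; z up; its front, with display and keys, is its -x end. Over its back part stands a round steel platform, 70 mm across, with an upright brass pin in its middle.
- platform_centre (a point): Middle of the platform's sideways play, at its unloaded top face, 61 mm above the bench; axes as the balance's. The pin (14 mm thick, 9 mm tall, 1.5 mm tip chamfer) stands up to 7 mm from here in x and in y: the platform floats sideways on its bearings and stays (7 N of friction) where last left; just where is not reported.
- carrier (a joint): How far the platform has sunk under load, m: 0 empty, grows downward by 1 mm for each 3 N, overload stop at 0.005 (it counts as overloaded from 0.0045, about 13 N including the weight of the dish).
- tare_key (a joint): Travel of the tare key, m: 0 up, 0.003 fully down. Sprung: it starts to move at about 2.4 N and is fully down at 6 N; it switches at 0.002 (4.8 N). More than 15 N damages it.
- tare_key_top (a point): Centre of the top face of the blue tare key (20 x 34 mm, the longer side along the balance's y, with a white bar on it), on the right of the balance's front; its top is 5.5 mm proud of the frame round it. Moves with the key.
- dish: Empty weighing dish, 0.1 to 0.25 kg: open steel tray 66 (x) x 116 (y) mm outside, walls 3 mm, on a black hub 60 x 60 x 12 mm. Origin: centre of the hub's flat underside, z up, y along its long side. Tray underside at z = 12 mm, inner floor at 15, rim at 30. Two flat tabs stick out 13 mm at the short ends, at rim height. Either way round will do.
- dish_foot (a point): Mouth of the round hole in the centre of the hub's underside (same point as the dish's origin): 16 mm wide with a 1 mm chamfer, 12 mm deep; it takes the platform's pin. Seated, the hub's underside lies flat on the platform; not seated, it stands 9 mm higher on the pin's tip.
- heat_sink: Black finned aluminium heat sink, 40 x 40 x 21 mm. Origin: centre of its underside; z up, fins on top.
- flux_bottle: Bystander: small white bottle with a dark spout, 33 mm wide, 96 mm tall, standing. Origin: centre of its underside.
- relay_module: Bystander: small green circuit board with a blue relay, 38 x 58 x 23 mm. Origin: centre of its underside.
- multimeter: Bystander: black and yellow multimeter lying on the bench, 142 x 70 x 41 mm. Origin: centre of its underside.

How it is judged:
By the outcome, as a careful person would: the job done as asked, in the order asked, and still so for the second after the job is handed in, with the robot touching nothing.
It also fails if it takes over 72 s, if anything falls off the work surface, if the arm or the gripper's body presses on something with over 40 N, if the wrist force passes 120 N, or if a joint passes its speed limit or range.

## Robot

A 7-joint arm with a two-finger parallel gripper is mounted at the origin on a cart in front of the work surface, level with it; the furniture and walls round the work are solid. World frame = base frame: x ahead of the robot, y to its left, z up, the work surface at z = 0. Lengths are in m, angles in rad, forces in N, time in s.
With the tool pointing down it reaches from about 0.425 to 0.95 m from the base axis. Payload 4.7 kg.
Tool frame: the origin (TCP) lies on the centre line of the jaws, within the pads' length; the fingertips stand robot.nose_length ahead of it and the grasp point (between the pads) lies 8 mm behind it (robot.nose_length is the distance from the TCP to the fingertips, in m); z points along the fingers, y is the line along which they close (so a half turn about z gives the same grasp; the last joint's range is limited). The gripper opens to 85 mm and grips with 20 to 120 N. Pads are 22 mm wide; open, the fingers measure 114 mm over their backs; the gripper's body (76 mm by 85 mm) begins 54 mm behind the grasp point. The pads swing forward as they close: fully open they stand 13 mm farther back than shut.
Start: joints at [1.301, 0.469, -0.049, 1.532, 0.024, 1.141, -0.082], TCP at [0.161, -0.656, 0.209] pointing down, gripper open.
Joint ranges: [-2.59, 2.59], [-0.33, 1.99], [-1.39, 1.29], [0.1, 2.45], [-1.04, 4.18], [0.21, 1.99], [-2.66, 2.66]. Speed limits (rad/s): [2.57, 2.57, 3.14, 3.14, 3.14, 3.14, 3.14].

## Interface

Orientations are given as [roll, pitch, yaw] about the fixed x, y, z axes, in that order (R = Rz(yaw) Ry(pitch) Rx(roll)).
In Python, from plant import robot gives the robot as it stands. Calls block until the motion is done:
- robot.goto(position, orientation): joint-space move of the TCP to a pose.
- robot.move_straight(position, vel=0.15, attitude=None, contact_N=None): straight line of the TCP; attitude=None keeps the orientation; vel is the mean speed in m/s. With contact_N (N) it stops when the force on the tool has changed by that much, and returns True; else False.
- robot.move_joints(angles): joint-space move.
- robot.grip(opening, strength=None): opening from 0.0 (shut) to 1.0 (fully open); strength is the grip in N (None keeps the last); returns when the fingers have stopped.
- robot.sleep(seconds).
- robot.inverse_kinematics(position, orientation): joint angles nearest the present ones, or None.
- robot.sense(): the state.
- robot.grab_frame(name): name is "side" or "top"; returns a dict with "image" (400x640x3 uint8, red, green, blue), "range_z" (400x640 float32, m along the optical axis (not along the pixel's ray), 0 where there is no reading), "fx", "fy", "cx", "cy" (pixels), "R" (3x3) and "t" (3): a world point X has camera coordinates R X + t. Camera axes: x right, y down, z forward; pixel columns grow to the right and rows downward; lengths in m; the calibration is good to about 2 mm. A picture is of the moment at which its call begins.
A pose or a line that the arm cannot do raises robot.IKError and nothing moves.
- robot.close_job(): hands the job in; it is judged then, once.
The state is a dict: "t": time; "joint_pos": joint angles; "joint_velocities": joint speeds; "effort": joint torques, N m; "tcp_pos": TCP position; "tcp_rot": TCP orientation; "wrist_force": force on the tool from outside, world axes, zero at the start; "torque": the same for the moment, N m; "opening": opening from 0.0 (shut) to 1.0 (fully open); "gripper_force": force on a finger pad.
Only numpy, scipy, OpenCV 4.12 (cv2) and the standard library are available. Lean on these libraries where they do the work, as an engineer would, in place of code of your own. Each camera call takes 0.05 s, during which the arm holds its last target. There are 200 camera calls.

## Working session

There is one attempt and no reset: what is moved stays moved. The work goes in short steps, each a Python script; the robot and the scene stay as the last script left them, time stands still between calls to the robot, and variables do not carry over. Pictures are saved under pics/ and viewed, at most 10 in all, crops included, and the job is handed in when it is done.

```bash
ls; mkdir -p pics
cat > h.py <<'E'
import numpy as np, cv2, pickle
from plant import robot
def snap(n):
    f=robot.grab_frame(n); f={k:(np.array(v) if k in('image','range_z','R','t') else v) for k,v in f.items()}; return f
def cloud(f):
    z=f['range_z'].astype(float); v,u=np.indices(z.shape)
    P=np.stack([(u-f['cx'])*z/f['fx'],(v-f['cy'])*z/f['fy'],z],-1)
    W=(P-f['t'].ravel())@f['R']; W[z==0]=np.nan; return W
def ray(f,u,v,h):
    c=-f['R'].T@f['t'].ravel(); d=f['R'].T@np.array([(u-f['cx'])/f['fx'],(v-f['cy'])/f['fy'],1]); return c+d*(h-c[2])/d[2]
def proj(f,X):
    p=f['R']@np.array(X)+f['t'].ravel(); return p[0]/p[2]*f['fx']+f['cx'],p[1]/p[2]*f['fy']+f['cy']
def save(f,name): cv2.imwrite('pics/'+name+'.png',cv2.cvtColor(f['image'],cv2.COLOR_RGB2BGR))
E
python3 - <<'E'
from h import *
for n in('top','side'):
    f=snap(n); save(f,n+'0'); pickle.dump(f,open(n+'0.pkl','wb')); print(n,f['fx'],f['R'].round(3),-f['R'].T@f['t'].ravel())
s=robot.sense(); print(s, robot.nose_length)
E
```

```text
pics
top 415.17294798359876 [[-0.004 -1.    -0.015]
 [-0.998  0.005 -0.062]
 [ 0.062  0.015 -0.998]] [0.45601058 0.08688977 1.13058468]
side 455.3268705616451 [[-0.808 -0.589 -0.002]
 [-0.323  0.447 -0.834]
 [ 0.492 -0.674 -0.551]] [-0.19405818  1.09643809  0.89114394]
{'t': 0.1, 'joint_pos': array([ 1.30110068,  0.46938083, -0.04859418,  1.53354978,  0.02409396,
        1.14102043, -0.08226055]), 'joint_velocities': array([-0.00145664, -0.00123175,  0.00106039, -0.00394488, -0.00081765,
       -0.00058405, -0.00107419]), 'effort': array([ 6.54036521e-04, -5.11516964e+01, -4.70075116e-02, -2.38388729e+01,
        1.07385303e-02,  4.37016060e-03,  1.71796034e-05]), 'tcp_pos': array([ 0.1608512 , -0.65497956,  0.20826334]), 'tcp_rot': array([-3.13982045e+00,  5.65336199e-05,  2.40860406e-01]), 'wrist_force': array([ 0.5251229 ,  0.27424892, -0.6858959 ]), 'torque': array([-0.0167518 ,  0.0020049 , -0.00115482]), 'gripper_force': 0.0, 'opening': 0.995994312704867} 0.011
```

View pics/top0.png

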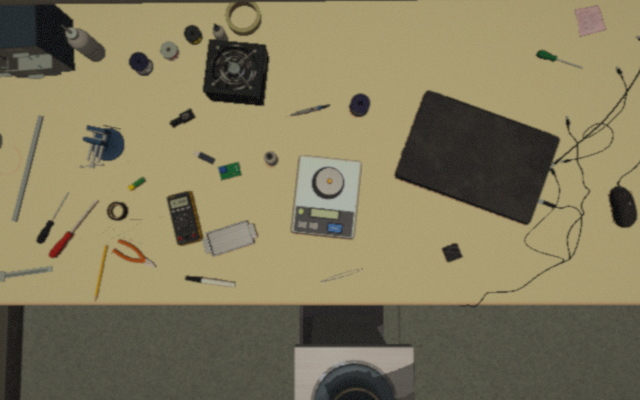

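View pics/side0.png

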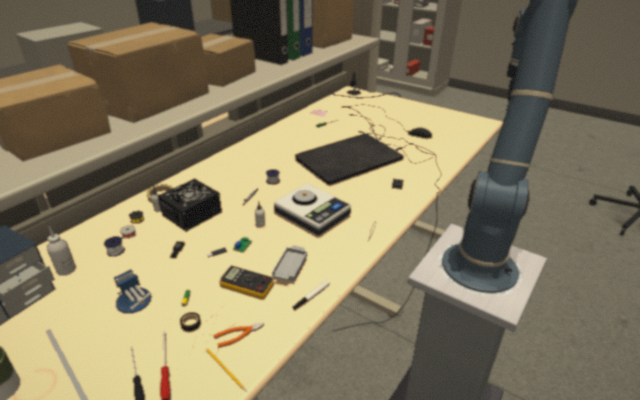

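The top view shows the balance at (328,197), pin (329,181), tare key (335,228), dish (230,238), heat sink (452,252), multimeter (183,217), relay (230,171) and bottle (271,158). In the side view the balance is at (312,209), the dish at (290,264) and the heat sink at (398,184).

```bash
cat > m.py <<'E'
from h import *
T=pickle.load(open('top0.pkl','rb'));S=pickle.load(open('side0.pkl','rb'))
def comps(f,box,mask):
    u0,v0,u1,v1=box; m=np.zeros(mask.shape,np.uint8); m[v0:v1,u0:u1]=mask[v0:v1,u0:u1]
    n,l,st,c=cv2.connectedComponentsWithStats(m); k=1+np.argmax(st[1:,4]); return l==k
def rect(f,m,h):
    v,u=np.nonzero(m); q=np.array([ray(f,a,b,h)[:2] for a,b in zip(u,v)],np.float32)
    cs,_=cv2.findContours(m.astype(np.uint8),cv2.RETR_EXTERNAL,cv2.CHAIN_APPROX_NONE)
    c=max(cs,key=len)[:,0]; p=np.array([ray(f,a,b,h)[:2] for a,b in c],np.float32)
    (x,y),(w,l),a=cv2.minAreaRect(p); return 'mean',q.mean(0).round(4),'rect',np.round([x,y,w,l,a],4)
for nm,f,b in (('T',T,dict(bal=(280,145,370,245),dish=(200,215,263,262),hs=(435,235,470,270))),('S',S,dict(bal=(265,175,360,245),dish=(268,240,312,290),hs=(385,172,410,195)))):
    W=cloud(f); hsv=cv2.cvtColor(f['image'],cv2.COLOR_RGB2HSV)
    notbench=~((hsv[...,0]>18)&(hsv[...,0]<35)&(hsv[...,1]>60))
    for k,box in b.items():
        m=comps(f,box,notbench.astype(np.uint8)); Z=W[m][:,2]
        print(nm,k,m.sum(),'z pct',np.nanpercentile(Z,[5,25,50,75,95]).round(4))
        h={'bal':.05,'dish':.03,'hs':.021}[k]
        print('   ',*rect(f,m,h))
        hi=m&(W[...,2]>h*0.6); Q=W[hi]; print('   high cloud mean',Q.mean(0).round(4),rect(f,hi,h))
    bl=(hsv[...,0]>100)&(hsv[...,0]<118)&(hsv[...,1]>150)&(hsv[...,2]>90)
    m=comps(f,b['bal'],bl.astype(np.uint8)); print(nm,'key',m.sum(),W[m].mean(0).round(4),rect(f,m,.055))
    pl=(W[...,2]>.0575)&(W[...,2]<.064); m=comps(f,b['bal'],pl.astype(np.uint8)); print(nm,'plat',m.sum(),np.nanmedian(W[m],0).round(4),rect(f,m,.061))
    pl=(W[...,2]>.066)&(W[...,2]<.075); m=comps(f,b['bal'],pl.astype(np.uint8)); print(nm,'pin',m.sum(),W[m].mean(0).round(4))
c=cv2.imread('pics/top0.png'); s=cv2.imread('pics/side0.png')
A=cv2.resize(c[150:265,195:365],None,fx=4.6,fy=4.6,interpolation=cv2.INTER_CUBIC)[:,:780]
cv2.imwrite('pics/ct.png',A)
A=cv2.resize(s[170:295,260:420],None,fx=4.6,fy=4.6,interpolation=cv2.INTER_CUBIC); cv2.imwrite('pics/cs.png',A)
E
python3 m.py
```

```text
T bal 4775 z pct [0.046  0.0489 0.0507 0.0527 0.0613]
    mean [0.5468 0.0714] rect [5.45100e-01 7.18000e-02 1.65200e-01 2.08300e-01 8.35065e+01]
   high cloud mean [0.5473 0.071  0.0515] ('mean', array([0.5474, 0.0709], dtype=float32), 'rect', array([5.46600e-01, 7.16000e-02, 1.64500e-01, 2.05400e-01, 8.37325e+01]))
T dish 1250 z pct [0.0117 0.0143 0.0161 0.0222 0.0317]
    mean [0.4394 0.3286] rect [ 0.4391  0.3289  0.0681  0.1468 18.7809]
   high cloud mean [0.4388 0.3322 0.0271] ('mean', array([0.4388, 0.3316], dtype=float32), 'rect', array([ 0.4391,  0.3293,  0.0659,  0.1435, 17.4196]))
T hs 200 z pct [0.0081 0.0146 0.0181 0.0204 0.0236]
    mean [ 0.3991 -0.2597] rect [ 0.3988 -0.2592  0.0368  0.0409 20.5202]
   high cloud mean [ 0.3991 -0.2619  0.0188] ('mean', array([ 0.3992, -0.2612], dtype=float32), 'rect', array([ 0.3996, -0.2613,  0.0368,  0.0365, 20.6398]))Traceback (most recent call last):
  File "m.py", line 21, in <module>
    m=comps(f,b['bal'],bl.astype(np.uint8)); print(nm,'key',m.sum(),W[m].mean(0).round(4),rect(f,m,.055))
  File "m.py", line 5, in comps
    n,l,st,c=cv2.connectedComponentsWithStats(m); k=1+np.argmax(st[1:,4]); return l==k
                                                      ~~~~~~~~~^^^^^^^^^^
    return _wrapfunc(a, 'argmax', axis=axis, out=out, **kwds)
    return bound(*args, **kwds)
ValueError: attempt to get argmax of an empty sequence
```

```bash
sed -i 's/^    bl=.*/    bl=(hsv[...,0]>95)\&(hsv[...,0]<125)\&(hsv[...,1]>110)/; s/^    pl=(W\[...,2\]>.066.*$/    R=f["image"].astype(int); br=(hsv[...,0]>8)\&(hsv[...,0]<32)\&(hsv[...,1]>70)\&(W[...,2]>.055); m=comps(f,b["bal"],br.astype(np.uint8)); print(nm,"pin",m.sum(),W[m].mean(0).round(4),rect(f,m,.069))/' m.py
sed -i 's/k=1+np/assert n>1; k=1+np/' m.py
python3 - <<'E'
import re
s=open('m.py').read()
i=s.index('c=cv2.imread'); j=s.index('for nm,f,b'); s=s[:j]+s[i:]+s[j:i]
open('m.py','w').write(s)
E
python3 m.py; python3 -c "
import cv2;c=cv2.cvtColor(cv2.imread('pics/top0.png'),cv2.COLOR_BGR2HSV);print(c[225:232:2,328:344:2].tolist());print(c[176:186:2,322:336:2].tolist())"
```

```text
T bal 4775 z pct [0.046  0.0489 0.0507 0.0527 0.0613]
    mean [0.5468 0.0714] rect [5.45100e-01 7.18000e-02 1.65200e-01 2.08300e-01 8.35065e+01]
   high cloud mean [0.5473 0.071  0.0515] ('mean', array([0.5474, 0.0709], dtype=float32), 'rect', array([5.46600e-01, 7.16000e-02, 1.64500e-01, 2.05400e-01, 8.37325e+01]))
T dish 1250 z pct [0.0117 0.0143 0.0161 0.0222 0.0317]
    mean [0.4394 0.3286] rect [ 0.4391  0.3289  0.0681  0.1468 18.7809]
   high cloud mean [0.4388 0.3322 0.0271] ('mean', array([0.4388, 0.3316], dtype=float32), 'rect', array([ 0.4391,  0.3293,  0.0659,  0.1435, 17.4196]))
T hs 200 z pct [0.0081 0.0146 0.0181 0.0204 0.0236]
    mean [ 0.3991 -0.2597] rect [ 0.3988 -0.2592  0.0368  0.0409 20.5202]
   high cloud mean [ 0.3991 -0.2619  0.0188] ('mean', array([ 0.3992, -0.2612], dtype=float32), 'rect', array([ 0.3996, -0.2613,  0.0368,  0.0365, 20.6398]))
T key 84 [nan nan nan] ('mean', array([0.4654, 0.0508], dtype=float32), 'rect', array([4.65500e-01, 5.07000e-02, 3.40000e-02, 2.02000e-02, 8.26662e+01]))
T plat 478 [0.5857 0.0637 0.0609] ('mean', array([0.586 , 0.062
[... 1989 characters left out ...]
, 131, 121], [120, 11, 68]], [[114, 63, 77], [108, 107, 93], [107, 124, 101], [107, 137, 119], [106, 133, 136], [106, 127, 137], [106, 126, 109], [10, 12, 64]]]
[[[24, 31, 154], [20, 35, 160], [20, 34, 159], [20, 35, 155], [19, 36, 157], [21, 31, 156], [22, 31, 158]], [[22, 30, 154], [23, 32, 158], [20, 36, 157], [18, 83, 145], [18, 80, 149], [20, 39, 157], [24, 33, 156]], [[18, 32, 158], [21, 34, 159], [17, 60, 152], [20, 164, 166], [20, 162, 168], [18, 66, 151], [20, 32, 158]], [[22, 30, 159], [20, 29, 157], [20, 47, 148], [19, 145, 149], [20, 150, 146], [17, 53, 150], [21, 34, 159]], [[19, 33, 162], [24, 31, 158], [22, 30, 159], [21, 39, 151], [21, 35, 144], [24, 33, 156], [21, 32, 160]]]
```

View pics/ct.png

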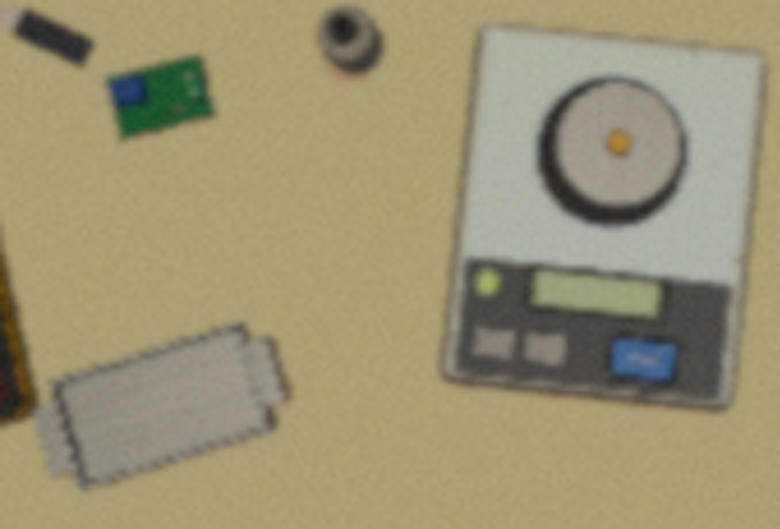

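View pics/cs.png

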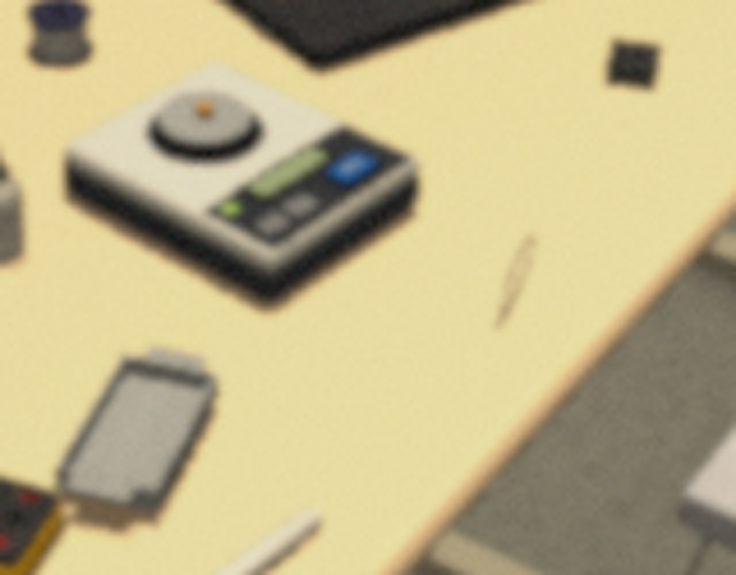

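The crops show the dish lying upright with its tabs at both short ends, the key at (645,358) in the top crop and the pin at (619,143). The two views agree to about 4 mm. The side view carries a constant +y bias, so I use the top view for positions, and the side/top depth confirms the heights. Next I grasp the dish across its 66 mm width.

```bash
cat >> h.py <<'E'
pi=np.pi; BY=-0.115; PIN=np.array([.586,.064]); KEY=np.array([.4655,.0508]); DISH=np.array([.439,.329]); DY=np.radians(17.8); HS=np.array([.399,-.260]); HY=np.radians(20.5)
def st(l=''):
    s=robot.sense(); print(l,'t',round(s['t'],2),'p',s['tcp_pos'].round(4),'r',s['tcp_rot'].round(3),'F',s['wrist_force'].round(2),'M',s['torque'].round(2),'o',round(s['opening'],3),'g',round(s['gripper_force'],1)); return s
E
python3 - <<'E'
from h import *
for k in(-pi/2,pi/2):
    for p,y in((DISH,DY),(PIN,BY)):
        for z in(.2,.08): q=robot.inverse_kinematics([*p,z],[pi,0,y+k]); print(k,y,z,None if q is None else np.round(q,2))
for p,y in((HS,HY),(PIN,BY),(KEY,BY)): print(np.round(robot.inverse_kinematics([*p,.1],[pi,0,y]),2))
r=robot.inverse_kinematics([*DISH,.2],[pi,0,DY-pi/2]); k=-pi/2 if r is not None and abs(r[6])<2.5 else pi/2
robot.goto([*DISH,.2],[pi,0,DY+k]); st('above')
robot.move_straight([*DISH,.06],vel=.15)
c=robot.move_straight([*DISH,.014],vel=.04,contact_N=4); st(f'down {c}')
robot.grip(0.0,40); st('grip')
save(snap('top'),'g1')
robot.move_straight([*DISH,.15],vel=.12); st('lift')
E
```

```text
-1.5707963267948966 0.31066860685499065 0.2 [ 0.14  0.53 -1.17  1.8   0.53  1.17  2.25]
-1.5707963267948966 0.31066860685499065 0.08 [ 0.11  0.74 -1.18  1.92  0.8   1.06  2.03]
-1.5707963267948966 -0.115 0.2 [ 0.62  0.61 -1.17  1.71  0.6   1.23  2.33]
-1.5707963267948966 -0.115 0.08 [ 0.61  0.8  -1.18  1.82  0.83  1.12  2.15]
1.5707963267948966 0.31066860685499065 0.2 [ 0.05  0.45 -1.02  1.81  0.43  1.12 -0.8 ]
1.5707963267948966 0.31066860685499065 0.08 [ 0.11  0.74 -1.18  1.92  0.8   1.06 -1.11]
1.5707963267948966 -0.115 0.2 [ 0.46  0.47 -0.87  1.72  0.39  1.13 -0.64]
1.5707963267948966 -0.115 0.08 [ 0.37  0.59 -0.76  1.83  0.51  0.92 -0.74]
[ 0.74  0.3  -0.3   2.09  0.13  0.76 -0.85]
[ 0.26  0.52 -0.59  1.82  0.35  0.91 -2.18]
[ 0.37  0.35 -0.68  2.09  0.31  0.8  -2.18]
above t 3.66 p [0.4396 0.3284 0.1999] r [ 3.141 -0.    -1.262] F [ 0.14 -0.48 -0.1 ] M [ 0.01 -0.01  0.04] o 1.005 g 0.0
down False t 6.04 p [0.4391 0.3292 0.0143] r [-3.141  0.    -1.26 ] F [ 0.75 -0.11  0.04] M [-0.02 -0.01 -0.04] o 1.0 g 0.0
grip t 6.81 p [0.439 0.329 0.014] r [ 3.142  0.    -1.26 ] F [ 0.73  0.14 -0.3 ] M [0.01 0.01 0.02] o 0.002 g 0.0
lift t 8.14 p [0.4387 0.3285 0.1492] r [ 3.14e+00 -1.00e-03 -1.26e+00] F [ 0.37 -0.29 -0.21] M [0.03 0.02 0.01] o 0.001 g 0.0
```

Run:
```python
from h import *
f=snap('top'); a=cv2.resize(cv2.imread('pics/g1.png')[150:290,180:380],None,fx=2,fy=2); b=cv2.resize(cv2.cvtColor(f['image'],cv2.COLOR_RGB2BGR)[150:290,180:380],None,fx=2,fy=2)
g=snap('side'); c=cv2.resize(cv2.cvtColor(g['image'],cv2.COLOR_RGB2BGR)[150:320,200:400],None,fx=2,fy=2)
im=np.zeros((600,800,3),np.uint8); im[:280,:400]=a; im[:280,400:]=b; im[280:600,:400]=c[20:]
cv2.imwrite('pics/miss.png',im)
```

```text
(no output)
```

View pics/miss.png

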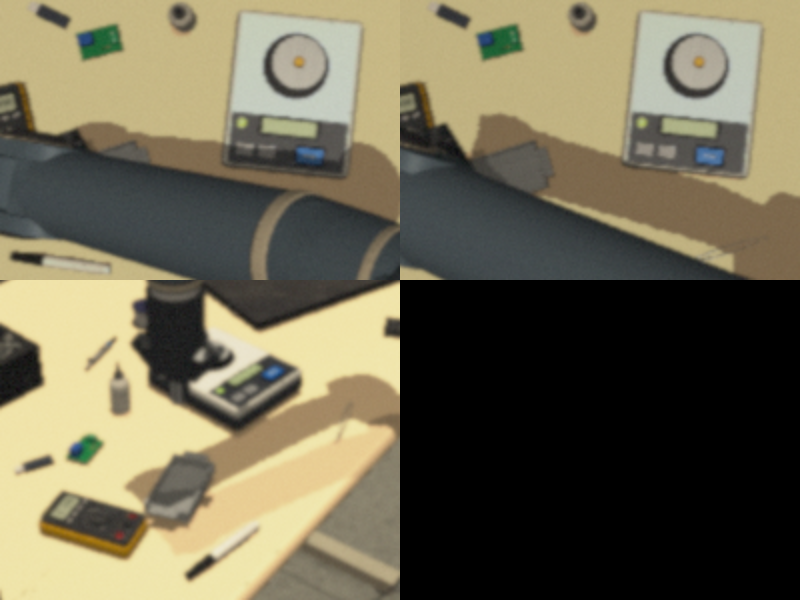

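Run:
```python
from h import *
for n in('top','side'):
    f=snap(n); s=robot.sense(); print(n,proj(f,s['tcp_pos']),proj(f,s['tcp_pos']+[0,0,.1]),'dish',proj(f,[*DISH,.015]),'base',proj(f,[0,0,0]))
    W=cloud(f); q=s['tcp_pos']; m=(np.linalg.norm(W[...,:2]-q[:2],axis=-1)<.06)&(W[...,2]>.06); v,u=np.nonzero(m); print(m.sum(), (u.min(),u.max(),v.min(),v.max()) if m.any() else '', np.nanmin(W[m][:,2]) if m.any() else '')
    m=(W[...,2]>.1)&(W[...,2]<.2)&(abs(W[...,0]-.45)<.3)&(abs(W[...,1]-.2)<.4); print('any cloud z .1-.2',m.sum(),np.nanmean(W[m],0))
st()
```

```text
top (np.float64(218.10657529375234), np.float64(238.90878802556676)) (np.float64(206.5382224260216), np.float64(239.78167127868116)) dish (np.float64(230.28990312818715), np.float64(237.87521053010727)) base (np.float64(353.9892774193641), np.float64(403.68111995847323))
3406 (np.int64(131), np.int64(217), np.int64(210), np.int64(280)) 0.218308649461222
any cloud z .1-.2 0 [nan nan nan]
side (np.float64(289.73586723606536), np.float64(226.65073956017864)) (np.float64(288.6637305027023), np.float64(195.74678508482313)) dish (np.float64(290.92828803426266), np.float64(264.09084924193627)) base (np.float64(479.5948014404609), np.float64(266.00505385781383))
4716 (np.int64(262), np.int64(311), np.int64(77), np.int64(222)) 0.16861278413973554
any cloud z .1-.2 88 [0.43404201 0.33604742 0.18719419]
 t 8.34 p [0.4387 0.3289 0.1494] r [ 3.141 -0.    -1.26 ] F [ 0.11 -0.88  1.  ] M [ 0.07  0.06 -0.02] o 0.002 g 0.0<stdin>:5: RuntimeWarning: Mean of empty slice
```

Run:
```python
from h import *
f=snap('side'); robot.grip(1.0); g=snap('side'); st()
def cr(f):
    im=cv2.cvtColor(f['image'],cv2.COLOR_RGB2BGR).copy()[170:270,255:320]; im=cv2.resize(im,None,fx=6,fy=6,interpolation=cv2.INTER_CUBIC)
    p=robot.sense()['tcp_pos']
    for dz in(-.011,0,.05):
        u,v=proj(f,p+[0,0,dz]); cv2.circle(im,(int((u-255)*6),int((v-170)*6)),3,(0,0,255),-1)
    return im
cv2.imwrite('pics/tip.png',np.hstack([cr(f),cr(g)]))
```

```text
t 9.22 p [0.439 0.329 0.15 ] r [-3.142 -0.    -1.26 ] F [ 0.24 -0.15 -0.34] M [-0.02  0.02  0.04] o 1.003 g 0.0
```

View pics/tip.png

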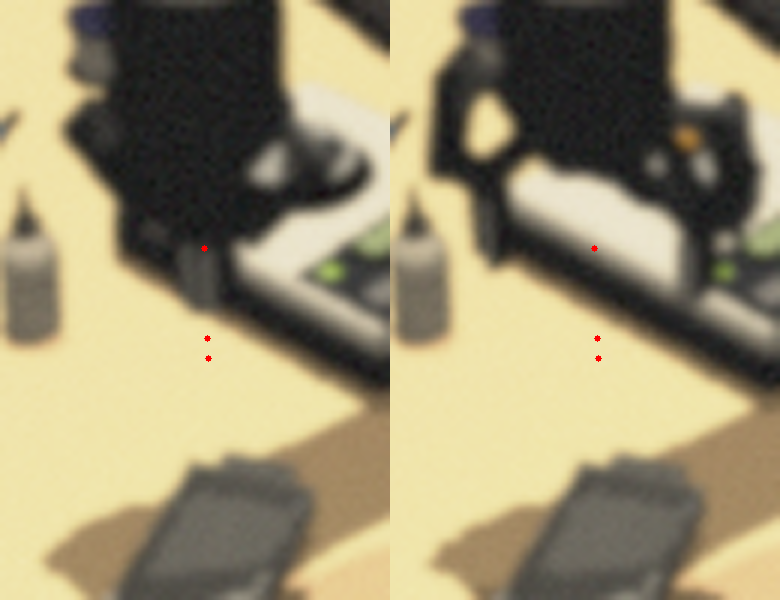

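The picture shows the shut fingertips at about (203,310), roughly 27 mm above where the stated TCP and nose length put them (208,358). That explains the empty grasp. I'll calibrate the tip height by touching the bare bench gently with shut fingers.

Run:
```python
from h import *
o=[pi,0,DY-pi/2]
robot.grip(0.0); P=[.47,.21]
robot.goto([*P,.06],o); st()
c=robot.move_straight([*P,.012],vel=.06,contact_N=3)
if not c: c=robot.move_straight([*P,-.03],vel=.025,contact_N=3)
s=st(c); f=snap('side'); t=snap('top')
save(f,'touch'); save(t,'toucht')
for h in(0.,): print(proj(f,[*P,0]))
robot.move_straight([*P,.06],vel=.15); st()
g=snap('side'); d=np.abs(f['image'].astype(int)-g['image']).sum(-1)
u,v=map(int,proj(f,[*P,0]))
im=np.hstack([cv2.resize(cv2.cvtColor(x['image'],cv2.COLOR_RGB2BGR)[v-50:v+30,u-32:u+33],None,fx=6,fy=6,interpolation=cv2.INTER_CUBIC) for x in(f,g)])
cv2.circle(im,(192,300),3,(0,0,255),-1); cv2.imwrite('pics/tc.png',im)
```

```text
t 10.65 p [0.4703 0.2116 0.0608] r [-3.14e+00  2.00e-03 -1.26e+00] F [0.94 0.31 0.1 ] M [-0.01 -0.01 -0.01] o 0.001 g 0.0
True t 12.83 p [ 0.47    0.2099 -0.022 ] r [ 3.141 -0.    -1.26 ] F [-0.58 -0.32  4.52] M [-0.11  0.1  -0.02] o 0.002 g 2.4
(np.float64(306.8959401914559), np.float64(243.12609691443367))
 t 13.63 p [0.4696 0.2093 0.0593] r [ 3.139e+00 -1.000e-03 -1.261e+00] F [-0.44 -0.54  0.35] M [-0.05 -0.    0.02] o 0.0 g 0.0
```

View pics/tc.png

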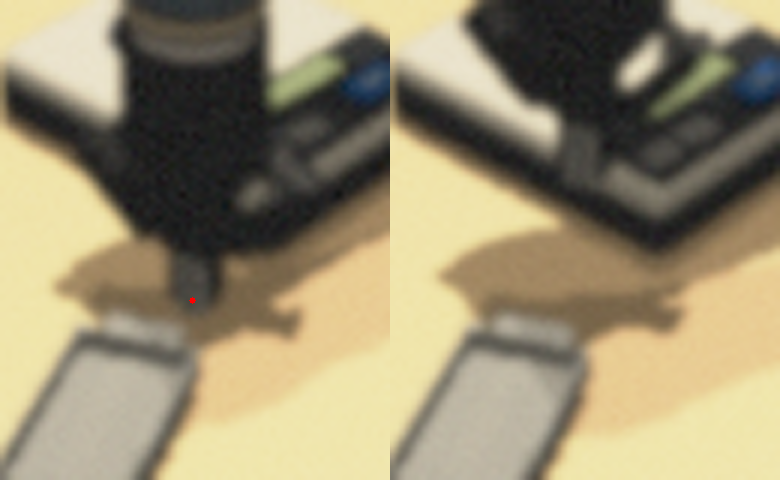

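The bench touch puts the shut tips 22 mm behind the reported TCP instead of 11 mm ahead of it, a 33 mm offset. In xy the tip sits right on the projected point (192,300). I'll shift the heights by 33 mm and regrasp.

Run:
```python
from h import *
o=[pi,0,DY-pi/2]
robot.move_straight([*DISH,.09],vel=.2)
robot.grip(1.0)
robot.move_straight([*DISH,.02],vel=.15)
c=robot.move_straight([*DISH,-.020],vel=.04,contact_N=4); st(f'down {c}')
if not c:
    a=st('pre'); robot.grip(0.0,40); b=st('grip')
    if b['opening']>.5:
        robot.move_straight([*DISH,.15],vel=.15); robot.sleep(.3); st('lift')
```

```text
down False t 17.02 p [ 0.4391  0.3292 -0.0197] r [ 3.141  0.    -1.26 ] F [ 0.29 -0.48  0.03] M [0.04 0.05 0.01] o 1.0 g 0.0
pre t 17.02 p [ 0.4391  0.3292 -0.0197] r [ 3.141  0.    -1.26 ] F [ 0.29 -0.48  0.03] M [0.04 0.05 0.01] o 1.0 g 0.0
grip t 17.33 p [ 0.4394  0.3294 -0.0194] r [ 3.141 -0.    -1.26 ] F [ 0.58 -0.48  4.08] M [-0.1   0.    0.04] o 0.765 g 45.4
lift t 18.92 p [0.4388 0.3289 0.1496] r [ 3.139 -0.    -1.26 ] F [ 0.09 -0.46 -1.88] M [-0.07  0.01  0.05] o 0.767 g 44.7
```

Run:
```python
from h import *
o=[pi,0,BY-pi/2]
robot.goto([*PIN,.16],o); st('above')
robot.move_straight([*PIN,.062],vel=.12); robot.sleep(.3); st('near')
c=robot.move_straight([*PIN,.0385],vel=.012,contact_N=3); st(f'contact {c}')
```

```text
above t 20.07 p [0.5852 0.0664 0.1603] r [ 3.141e+00  1.000e-03 -1.682e+00] F [-0.32  1.46 -2.75] M [0.01 0.   0.03] o 0.761 g 44.7
near t 21.34 p [0.5863 0.064  0.0625] r [-3.141  0.    -1.686] F [-0.2   0.02 -2.49] M [-0.01  0.03  0.  ] o 0.76 g 44.7
contact True t 22.95 p [0.5867 0.064  0.0404] r [-3.140e+00  1.000e-03 -1.686e+00] F [1.1  0.24 2.62] M [ 0.14 -0.03 -0.01] o 0.766 g 45.3
```

Contact came at 0.0404, which is the seated height (0.0415) less the sink; standing on the pin's tip would have read about 0.050. So the dish is seated. I'll ease off, release and check.

Run:
```python
from h import *
p=robot.sense()['tcp_pos']
robot.move_straight([PIN[0],PIN[1],.0415],vel=.02); st('ease')
robot.grip(1.0); st('open')
robot.move_straight([*PIN,.13],vel=.15); st('up')
robot.grip(0.0)
o=[pi,0,BY-pi/2]
robot.goto([*KEY,.07],o); robot.sleep(.2); st('key above')
f=snap('side'); t=snap('top'); pickle.dump((f,t),open('k.pkl','wb'))
u,v=map(int,proj(f,[.54,.06,.07])); a=cv2.resize(cv2.cvtColor(f['image'],cv2.COLOR_RGB2BGR)[v-55:v+45,u-65:u+65],None,fx=4.5,fy=4.5,interpolation=cv2.INTER_CUBIC)
cv2.imwrite('pics/seat.png',a)
W=cloud(f)
```

```text
ease t 23.2 p [0.5866 0.064  0.0416] r [-3.140e+00  1.000e-03 -1.686e+00] F [ 3.18  0.74 -1.29] M [ 0.09 -0.71 -0.04] o 0.761 g 45.2
open t 23.54 p [0.5854 0.064  0.0413] r [ 3.141 -0.    -1.686] F [-0.48 -0.65 -1.29] M [-0.07  0.03  0.03] o 0.999 g 0.0
up t 24.28 p [0.5854 0.0635 0.1293] r [ 3.141e+00 -1.000e-03 -1.686e+00] F [-1.03 -0.39  0.32] M [-0.03 -0.03 -0.04] o 1.0 g 0.0
key above t 25.85 p [0.4672 0.0513 0.0707] r [-3.140e+00  1.000e-03 -1.686e+00] F [-0.52  0.36  0.41] M [-0.01  0.03 -0.01] o -0.002 g 0.0
```

View pics/seat.png

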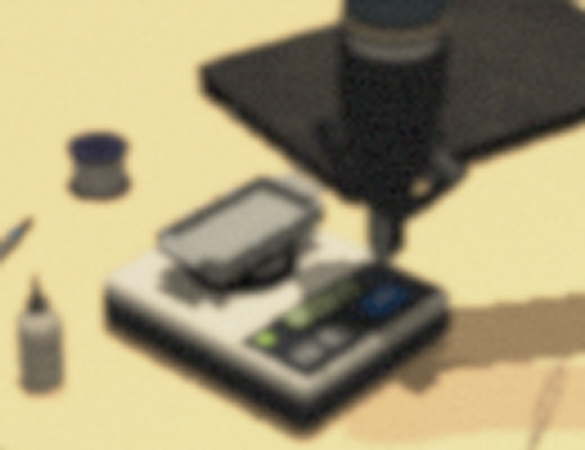

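The dish sits level on the platform at about (240,230), long side parallel to the front, and the shut fingertips stand above the blue key at (385,250). I'll check the rim height and press tare.

Run:
```python
from h import *
f,t=pickle.load(open('k.pkl','rb'))
W=cloud(f); m=(abs(W[...,0]-.586)<.05)&(abs(W[...,1]-.064)<.07)&(W[...,2]>.07)&(W[...,2]<.11); print('rim/floor z',m.sum(),np.percentile(W[m][:,2],[10,50,90,98]).round(4))
F=lambda n=6: np.mean([ (robot.sleep(.02),robot.sense()['wrist_force'][2])[1] for _ in range(n)])
robot.move_straight([*KEY,.042],vel=.1); robot.sleep(.2); b=F(); print('base',b)
c=robot.move_straight([*KEY,.026],vel=.01,contact_N=3.5); print(c,F()-b); st()
z=robot.sense()['tcp_pos'][2]; f0=F()-b; n=0
while c and f0<7 and n<12:
    z-=.0004; n+=1; robot.move_straight([*KEY,z],vel=.02); f0=F()-b; print(round(z,4),round(f0,2))
if c: robot.sleep(1.3); print('held',F()-b); st()
robot.move_straight([*KEY,.12],vel=.12); st('up')
```

```text
rim/floor z 519 [0.072  0.0765 0.0878 0.0902]
base 0.10428995292620653
True 4.04662513313099
 t 27.71 p [0.4655 0.0508 0.0335] r [ 3.141 -0.    -1.686] F [ 0.26 -0.43  3.65] M [-0.07 -0.04 -0.02] o 0.002 g 2.0
0.0331 4.73
0.0327 4.74
0.0323 5.4
0.0319 5.72
0.0315 9.86
held 9.660751995002261
 t 30.96 p [0.4655 0.0508 0.032 ] r [ 3.141e+00 -1.000e-03 -1.686e+00] F [-1.87 -1.3   9.91] M [-0.2   0.42  0.02] o -0.001 g 5.0
up t 31.85 p [0.4648 0.0504 0.1192] r [ 3.139e+00 -1.000e-03 -1.686e+00] F [ 0.58  0.23 -0.68] M [-0.05  0.05 -0.01] o 0.001 g 0.0
```

Tare was pressed fully (about 9.7 N), held over 1.3 s and released. The rim at 0.090 confirms the dish is seated. Now the heat sink.

Run:
```python
from h import *
o=[pi,0,HY]
robot.goto([*HS,.12],o); robot.grip(.75); 
robot.move_straight([*HS,.02],vel=.15)
c=robot.move_straight([*HS,-.0175],vel=.04,contact_N=4); st(f'down {c}')
if not c:
    robot.grip(0.0,30); b=st('grip')
    if .3<b['opening']<.65:
        robot.move_straight([*HS,.15],vel=.15); robot.sleep(.2); st('lift')
        robot.goto([*PIN,.17],[pi,0,BY]); st('over dish')
        robot.move_straight([*PIN,.085],vel=.1); robot.sleep(.3); st('near')
        c=robot.move_straight([*PIN,.050],vel=.012,contact_N=2); st(f'contact {c}')
```

```text
down False t 36.51 p [ 0.3991 -0.2602 -0.0174] r [ 3.141 -0.     0.358] F [0.12 0.93 0.4 ] M [-0.02  0.03 -0.07] o 0.747 g 0.0
grip t 36.85 p [ 0.3993 -0.2603 -0.0171] r [ 3.141e+00 -1.000e-03  3.580e-01] F [0.27 0.26 5.98] M [ 0.01  0.07 -0.  ] o 0.454 g 30.7
lift t 38.32 p [ 0.3986 -0.2599  0.1495] r [-3.141e+00  1.000e-03  3.580e-01] F [ 0.11 -0.39 -0.31] M [ 0.06  0.02 -0.02] o 0.462 g 30.2
over dish t 39.72 p [0.5856 0.0623 0.1701] r [ 3.141 -0.    -0.117] F [ 0.33 -0.18  0.1 ] M [-0.04 -0.02 -0.02] o 0.459 g 30.2
near t 41.02 p [0.5862 0.0641 0.0854] r [-3.141e+00 -1.000e-03 -1.150e-01] F [-0.06  0.22 -0.54] M [-0.07  0.02  0.04] o 0.459 g 30.2
contact True t 43.07 p [0.586 0.064 0.057] r [ 3.142  0.    -0.115] F [0.49 0.16 3.14] M [ 0.   -0.08 -0.03] o 0.46 g 30.6
```

Run:
```python
from h import *
robot.move_straight([*PIN,.0578],vel=.02); st('ease')
robot.grip(.62); st('open')
robot.move_straight([*PIN,.17],vel=.12)
robot.goto([.42,-.12,.2],[pi,0,BY]); robot.sleep(.3); st('away')
t=snap('top'); f=snap('side'); W=cloud(f)
m=(abs(W[...,0]-.586)<.015)&(abs(W[...,1]-.064)<.015)&(W[...,2]>.06)&(W[...,2]<.13); print(np.percentile(W[m][:,2],[10,50,90]).round(4))
a=cv2.resize(cv2.cvtColor(t['image'],cv2.COLOR_RGB2BGR)[140:260,165:375],None,fx=3.8,fy=3.8,interpolation=cv2.INTER_CUBIC)[:300,:798] if 0 else cv2.resize(cv2.cvtColor(t['image'],cv2.COLOR_RGB2BGR)[145:245,190:370],None,fx=3,fy=3,interpolation=cv2.INTER_CUBIC)
b=cv2.resize(cv2.cvtColor(f['image'],cv2.COLOR_RGB2BGR)[165:245,225:369],None,fx=3.75,fy=3.75,interpolation=cv2.INTER_CUBIC)
cv2.imwrite('pics/end.png',np.vstack([a,b]))
```

```text
ease t 43.32 p [0.5862 0.064  0.0578] r [ 3.141e+00  1.000e-03 -1.150e-01] F [ 1.05  0.01 -0.27] M [-0.05 -0.1  -0.01] o 0.46 g 30.4
open t 43.6 p [0.5857 0.0641 0.0576] r [ 3.141e+00  2.000e-03 -1.150e-01] F [-0.04 -0.78  0.14] M [ 0.01 -0.04  0.03] o 0.623 g 0.0
away t 45.97 p [ 0.4205 -0.1196  0.1999] r [ 3.14e+00  1.00e-03 -1.14e-01] F [ 0.62  0.08 -0.42] M [-0.01 -0.03 -0.01] o 0.62 g 0.0
[0.0901 0.0926 0.0952]
```

View pics/end.png

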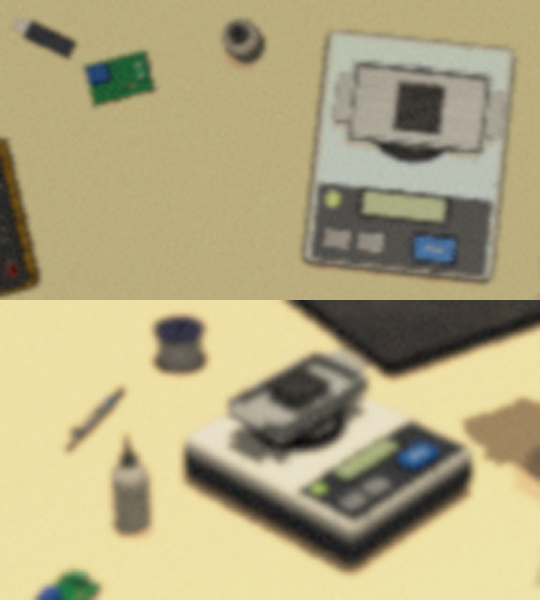

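The heat sink lies flat in the middle of the dish at (420,108), with its top at 0.093–0.095 where about 0.096 is expected. The dish is parallel to the balance's front and the bystanders haven't moved. Handing in.

```bash
python3 -c "
from plant import robot
print(robot.close_job())"
```

```text
the job is handed in; nothing more can be done
None
```

The job is handed in at about 46 s on the robot's clock: the dish is seated on the pin, tare was pressed fully (about 10 N) and held for over a second, and only then was the heat sink set flat in the dish; the first grasp closed on nothing because the fingertips stand 33 mm higher than `robot.nose_length` says.

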